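Touch off the cupcake stand's hub and mount its centre post

TASK

Mount the centre post of the cupcake stand. Take the post from its rest and, as the square hub block was set down out of true on its board, first find where it lies: with the lower end of the post touch the block gently on its near face well to the left, then on its near face well to the right, then in the middle of its right-hand face. Then seat the post fully home in the hole of the block without forcing it, let go of it standing upright, and leave the timer and the two filled paper cases where they are.

Things in the scene. Friction and masses are not known exactly. Their poses are not given: they have to be found in the camera images.
- stand_board: Flat light-wood board, 220 x 220 mm, upper side 14 mm up, fixed. Origin at its middle on the worktop; x away from the robot, y to the left (turned up to 0.3 rad), z up. On it lies the brown square hub block, 120 x 120 x 40 mm (top 54 mm above the worktop), whose pose is NOT measured: its middle is up to 16 mm off the board's along x and along y, and it is turned up to 0.12 rad.
- board_top (a point): Middle of the board's upper side. Near it, exactly in the middle of the hub block, is a blind round hole: 18 mm diameter, 2 mm chamfer at the mouth, 30 mm deep, its bottom 10 mm above this point. The block does not shift under a touch, but its soft wood dents: nothing may press on block or board with more than 20 N.
- board_near_edge (a point): Middle of the board's -x edge, upper side. The block's near face looks this way. 'Well to the left' and 'well to the right' mean about 30 mm either side of the face's middle. A touch counts from 1 N held a moment, with the post's lower end 10 to 30 mm below the block's top (clear of the board).
- board_right_edge (a point): Middle of the board's -y edge, upper side. The block's right-hand face looks this way.
- post: The loose light-wood centre post (50 g) as a whole, for contact rules; its origin is the middle of its lower end, the same point as post_tip.
- post_mid (a point): Half-way up the centre post, 47.5 mm above its lower end; z up along it, x and y square to the head's flats. Round shank, 16 mm diameter, 55 mm long, 2 mm chamfer at the foot; above it a square head, 26 x 26 mm, from 55 to 91 mm above the lower end (its middle 25.5 mm above this point; grip here), with a 4 mm button on top.
- post_tip (a point): Middle of the centre post's lower end.
- post_rest: Fixed dark-wood rest, 60 x 60 x 30 mm, origin at the middle of its underside, with a hole 20 mm in diameter and 24 mm deep in its middle (bottom 6 mm above the worktop), in which the post stands upright at the start.
- timer: Round kitchen timer, 68 mm across, 53 mm high, loose; origin at the middle of its underside. Bystander.
- filled_case_1: Pleated paper baking case filled with batter, 69 mm across, 35 mm high, loose; origin at the middle of its underside. Bystander.
- filled_case_2: A second such paper case, same size and origin. Bystander.
Not all that is in view belongs to the job. What is shaped like the post but green is not meant.

How it is judged:
On the way, in this order (a step that is already met when the one before it is completed fails the run):
1. the post's lower end touches the block's near face, on its left half (contact force between post and stand_board above 1 N and z of post_tip in the frame of stand_board between 0.018 and 0.05 m and x of post_tip in the frame of stand_board below -0.043 m and y of post_tip in the frame of stand_board above 0.004 m), for 0.1 s.
2. the post's lower end touches the block's near face, on its right half (contact force between post and stand_board above 1 N and z of post_tip in the frame of stand_board between 0.018 and 0.05 m and x of post_tip in the frame of stand_board below -0.043 m and y of post_tip in the frame of stand_board below -0.004 m), for 0.1 s.
3. the post's lower end touches the block's right-hand face, about its middle (contact force between post and stand_board above 1 N and z of post_tip in the frame of stand_board between 0.018 and 0.05 m and y of post_tip in the frame of stand_board below -0.043 m and x of post_tip in the frame of stand_board between -0.042 and 0.042 m), for 0.1 s.
At the end, for the whole second after the job is handed in: The post stands in the block's hole with its lower end within 4 mm of the hole's bottom (and within 26 mm of the board's middle, as only the hole allows), upright within 0.1 rad, released and at rest (z of post_tip in the frame of stand_board below 0.028 m and horizontal distance between post_tip and stand_board below 0.026 m and angle between post_mid's own z axis and vertical below 0.1 rad and contact force between the fingers and post below 0.1 N and linear speed of post below 0.02 m/s); the robot touches nothing.
It fails at once if the post is pressed on the block or board with more than 20 N (contact force between post and stand_board above 20 N).
It fails at once if the fingers or arm push the block or board with more than 20 N (contact force between any of the fingers, the arm and stand_board above 20 N).
It fails at once if the timer or a filled case is moved by more than 15 mm (distance of any of timer, filled_case_1, filled_case_2 from where it was at the start of the episode above 0.015 m).
It also fails if it takes over 72 s, if anything falls off the work surface, if the arm or the gripper's body presses on something with over 40 N, if the wrist force passes 120 N, or if a joint passes its speed limit or range.

ROBOT

A 6-joint arm with a two-finger parallel gripper is mounted at the origin on a cart in front of the work surface, level with it; the furniture and walls round the work are solid. World frame = base frame: x ahead of the robot, y to its left, z up, the work surface at z = 0. Lengths are in m, angles in rad, forces in N, time in s.
With the tool pointing down it reaches from about 0.3 to 0.875 m from the base axis. Payload 6.4 kg.
Tool frame: the origin (TCP) lies on the centre line of the jaws, within the pads' length; the fingertips stand 8 mm ahead of it and the grasp point (between the pads) lies 11 mm behind it; x points along the fingers, y is the direction in which the jaws open and shut, and the axes are right-handed (so a half turn about x gives the same grasp; the last joint's range is limited). The gripper opens to 88 mm and grips with 3 to 60 N. Pads are 18 mm wide; open, the fingers measure 123 mm over their backs; the gripper's body (75 mm by 187 mm) begins 45 mm behind the grasp point.
Start: joints at [1.012, 0.181, 1.607, -0, 1.354, -0.206], TCP at [0.199, 0.54, 0.247] pointing down, gripper open.
Joint ranges: [-2.99, 2.99], [-0.89, 2.07], [0.3, 2.58], [-1.14, 4.28], [0, 2.63], [-3.12, 3.12]. Speed limits (rad/s): [2.57, 2.57, 3.01, 3.14, 3.14, 3.14].

INTERFACE

Orientations are given as a rotation vector (axis times angle).
In Python, from cell import robot, claw, optics, ticket, current_t, current_qpos, current_qd, current_tau, current_position, current_ee_rot, current_force, current_torque, current_finger_gap gives the robot as it stands. Calls block until the motion is done:
- robot.goto(position, orientation): joint-space move of the TCP to a pose.
- robot.movel(position, ori=None, max_speed=0.15, threshold=None): straight line of the TCP; ori=None keeps the orientation; max_speed is the mean speed in m/s. With threshold (N) it stops when the force on the tool has changed by that much, and returns True; else False.
- robot.set_joints(angles): joint-space move.
- claw.gripper_to(opening): opening from 0.0 (shut) to 1.0 (fully open); the grip force is fixed at half the most; returns when the fingers have stopped.
- robot.sleep(seconds).
- robot.ik(position, orientation): joint angles nearest the present ones, or None.
- optics.camera(name): name is "scene" or "top" or "wrist"; returns (picture, depth): 480x640x3 uint8, blue, green, red; 480x640 float32, m along the optical axis (not along the pixel's ray), 0 where there is no reading.
- optics.calibration(name): a dict with "fov_y" (degrees; the focal length in pixels is half the picture's height over the tangent of half this angle, whatever the lens; pixels are square), "cx", "cy" (the principal point, pixels), "R" (3x3) and "t" (3): a world point X has camera coordinates R X + t. Camera axes: x right, y down, z forward; pixel columns grow to the right and rows downward; lengths in m; the calibration is good to about 2 mm. A picture is of the moment at which its call begins: read the wrist's pose just before it. calibration takes no time and is no camera call; for the wrist camera it gives the pose at the moment of the call.
A pose or a line that the arm cannot do raises robot.IKError and nothing moves.
- ticket.job_done(): hands the job in, once; it reports no verdict.
Readings, each from a call of its own:
- current_t(): time.
- current_qpos(): joint angles.
- current_qd(): joint speeds.
- current_tau(): joint torques, N m.
- current_position(): TCP position.
- current_ee_rot(): TCP orientation.
- current_force(): force on the tool from outside, world axes, zero at the start.
- current_torque(): the same for the moment, N m.
- current_finger_gap(): opening from 0.0 (shut) to 1.0 (fully open).
Only numpy, scipy, OpenCV 4.12 (cv2) and the standard library are available. Lean on these libraries where they do the work, as an engineer would, in place of code of your own. Each camera call takes 0.05 s, during which the arm holds its last target.

## Working session

There is one attempt and no reset: what is moved stays moved. The work goes in short steps, each a Python script; the robot and the scene stay as the last script left them, time stands still between calls to the robot, and variables do not carry over. Pictures are saved under pics/ and viewed, and the job is handed in when it is done.

```bash
ls; mkdir -p pics
python3 - <<'E'
from cell import *
import cv2,numpy as np
print(current_t(),current_position(),current_ee_rot(),current_force(),current_finger_gap())
for n in ["scene","top","wrist"]:
    c=optics.calibration(n);print(n,c)
    p,d=optics.camera(n);cv2.imwrite(f"pics/{n}0.png",p);np.save(f"pics/{n}0.npy",d)
E
```

```text
pics
0.0 [0.19839954 0.53915815 0.2458409 ] [ 0.27564061  1.55362286 -0.27809992] [-0.03806794 -0.45449743 -0.41450207] 0.9989587529808456
scene {'fov_y': 43.78832503555416, 'cx': 316.5117769976966, 'cy': 242.99182766354167, 'R': array([[ 0.7655603 , -0.64335735, -0.00295615],
       [-0.39519089, -0.46661996, -0.79125847],
       [ 0.50768256,  0.60692432, -0.61147468]]), 't': array([-0.40269937,  0.26840688,  0.98835799])}
top {'fov_y': 57.600425509851256, 'cx': 323.5237833052151, 'cy': 243.80228503025447, 'R': array([[-1.04473157e-03, -9.99990872e-01,  4.14295078e-03],
       [-9.89409198e-01,  4.32311254e-04, -1.45152513e-01],
       [ 1.45149397e-01, -4.25071902e-03, -9.89400619e-01]]), 't': array([-0.00358816,  0.53264196,  0.91438454])}
wrist {'fov_y': 59.19932940173183, 'cx': 318.55218654391456, 'cy': 237.2921329411106, 'R': array([[ 0.34556363,  0.93839298, -0.00209772],
       [ 0.8885674 , -0.32649496,  0.32225613],
       [ 0.30171799, -0.11322397, -0.94665019]]), 't': array([-0.57373266, -0.04397204,  0.3924412 ])}
```

View pics/scene0.png

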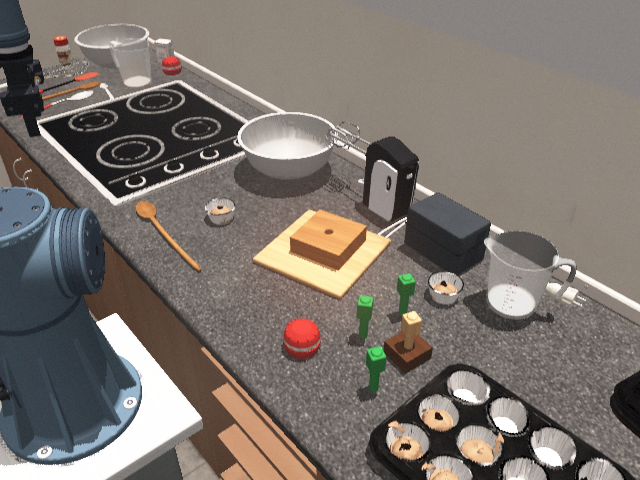

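View pics/top0.png

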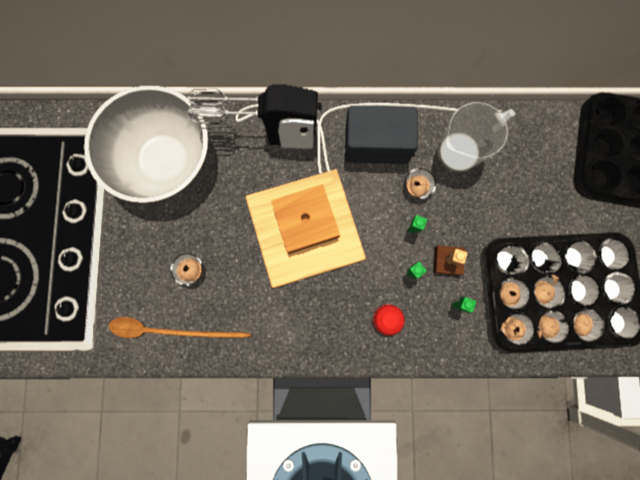

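Top view: board centre is about (305,228), with the block on it and its hole at about (306,217). The post sits in its rest at about (452,260), with green decoys at (419,223), (418,270) and (468,305). The timer is at (389,320) and the cases are at (187,269) and (420,184). Next I'll enlarge the relevant areas.

```bash
cat > h.py <<'E'
import numpy as np,cv2
def f(c,h=480): return h/2/np.tan(np.radians(c['fov_y'])/2)
def unz(c,uv,z):
    uv=np.atleast_2d(np.float64(uv)); F=f(c)
    r=np.c_[(uv[:,0]-c['cx'])/F,(uv[:,1]-c['cy'])/F,np.ones(len(uv))]@c['R']
    o=-c['R'].T@c['t']
    return o+r*((z-o[2])/r[:,2])[:,None]
def cloud(c,d):
    F=f(c);v,u=np.mgrid[:480,:640]
    X=np.stack([(u-c['cx'])/F*d,(v-c['cy'])/F*d,d],-1)
    return (X-c['t'])@c['R']
def proj(c,X):
    Y=np.atleast_2d(X)@c['R'].T+c['t'];return np.c_[Y[:,0]/Y[:,2]*f(c)+c['cx'],Y[:,1]/Y[:,2]*f(c)+c['cy']]
E
python3 - <<'E'
import cv2
p=cv2.imread('pics/top0.png')
cv2.imwrite('pics/topA.png',cv2.resize(p[160:300,235:375],None,fx=4.2,fy=4.2,interpolation=cv2.INTER_CUBIC))
cv2.imwrite('pics/topB.png',cv2.resize(p[165:345,360:500],None,fx=3.3,fy=3.3,interpolation=cv2.INTER_CUBIC))
s=cv2.imread('pics/scene0.png')
cv2.imwrite('pics/sceneB.png',cv2.resize(s[250:410,270:480],None,fx=3.6,fy=3.6,interpolation=cv2.INTER_CUBIC))
E
```

```text
(no output)
```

View pics/topA.png

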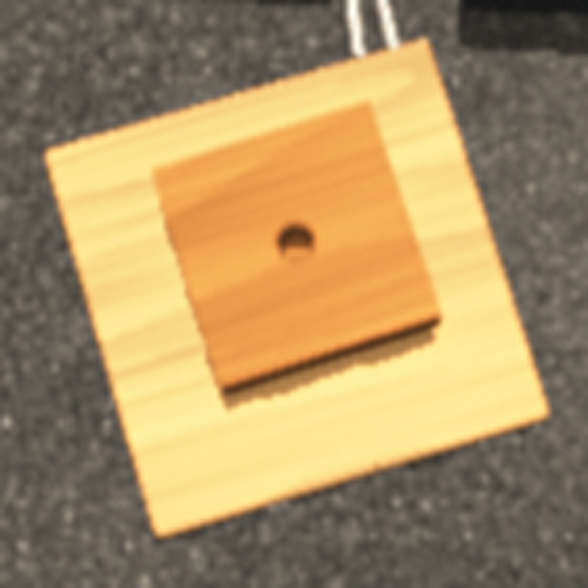

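View pics/topB.png

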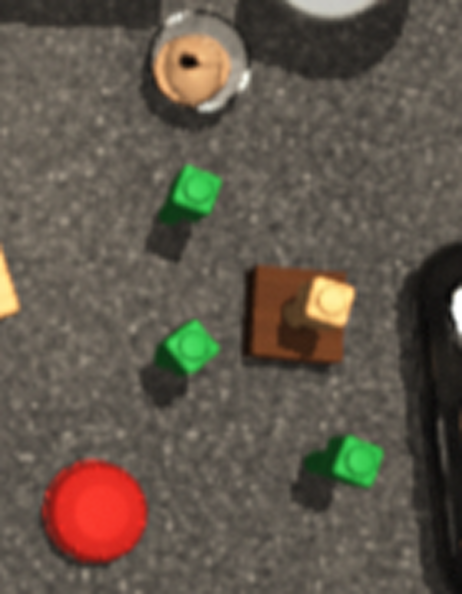

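View pics/sceneB.png

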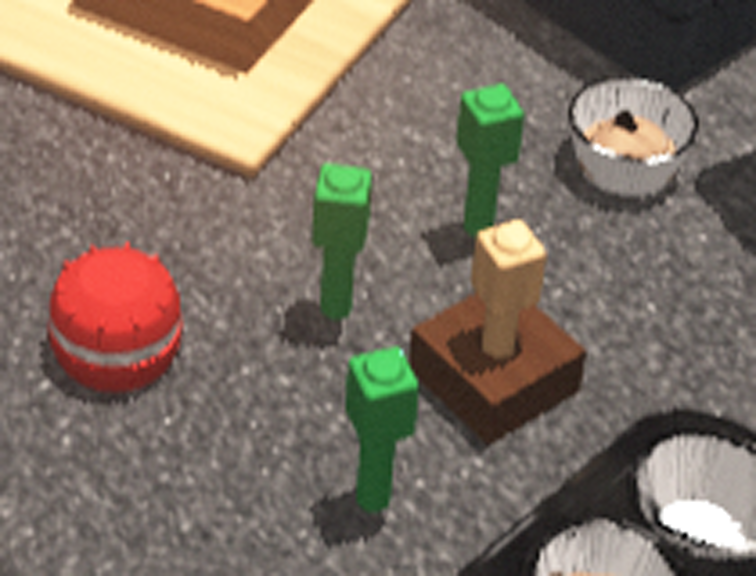

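Run:
```python
from cell import *
from h import *
c=optics.calibration('top');s=optics.calibration('scene')
def A(p): return (np.array(p)+.5)/4.2-.5+[235,160]
def B(p): return (np.array(p)+.5)/3.3-.5+[360,165]
np.set_printoptions(precision=4,suppress=True)
bd=unz(c,A([(47,152),(427,39),(548,413),(160,535)]),.014);print('board',bd[:,:2],bd.mean(0),np.linalg.norm(np.diff(bd,axis=0),axis=1))
e=bd-np.roll(bd,1,0);print([np.degrees(np.arctan2(v[1],v[0])) for v in e])
bl=unz(c,A([(153,170),(370,102),(440,320),(225,388)]),.054);print('block',bl[:,:2],bl.mean(0),np.linalg.norm(np.diff(bl,axis=0),axis=1))
e=bl-np.roll(bl,1,0);print([np.degrees(np.arctan2(v[1],v[0])) for v in e])
print('hole',unz(c,A((296,240)),.054))
hd=unz(c,B([(311,275),(356,286),(346,330),(301,318)]),.097);print('head',hd[:,:2],hd.mean(0),np.linalg.norm(np.diff(hd,axis=0),axis=1))
e=hd-np.roll(hd,1,0);print([np.degrees(np.arctan2(v[1],v[0])) for v in e])
print('button',unz(c,B((332,299)),.101))
rs=unz(c,B([(254,266),(345,274),(341,362),(250,357)]),.03);print('rest',rs[:,:2],rs.mean(0))
S=lambda p:(np.array(p)+.5)/3.6-.5+[270,250]
print('scene button',unz(s,S((512,238)),.101), 'hd', unz(s,S([(492,220),(545,258),(524,278-20),(474,240)]),.097)[:, :2])
print('greens',[unz(c,B(p),.095)[0,:2] for p in [(198,189),(193,347),(359,460)]])
print('timer',unz(c,B((97,511)),.053),'case',unz(c,B((200,62)),.035), unz(c,(187,269),.035))
d=np.load('pics/top0.npy');X=cloud(c,d)
for b in [B((332,299)),A((296,300)),A((100,200)),B((97,511))]:
  print(X[int(round(b[1])),int(round(b[0]))])
```

```text
board [[ 0.6468  0.1727]
 [ 0.7103 -0.0336]
 [ 0.5043 -0.0968]
 [ 0.4399  0.1082]] [0.5753 0.0376 0.014 ] [0.2159 0.2155 0.2149]
[np.float64(17.315965693210682), np.float64(-72.87719397265055), np.float64(-162.94248148380817), np.float64(107.43819675304152)]
block [[ 0.6267  0.1104]
 [ 0.6632 -0.0023]
 [ 0.5478 -0.0381]
 [ 0.5127  0.0718]] [0.5876 0.0354 0.054 ] [0.1184 0.1208 0.1154]
[np.float64(18.68606520444212), np.float64(-72.08405459977749), np.float64(-162.7480666382825), np.float64(107.71696425492213)]
hole [[0.5897 0.036  0.054 ]]
head [[ 0.5153 -0.2708]
 [ 0.5084 -0.2985]
 [ 0.4811 -0.2909]
 [ 0.4885 -0.2634]] [ 0.4983 -0.2809  0.097 ] [0.0285 0.0284 0.0285]
[np.float64(-15.386478435403166), np.float64(-104.01520892690934), np.float64(164.63555930070407), np.float64(74.8159895545036)]
button [[ 0.4998 -0.2819  0.101 ]]
rest [[ 0.5306 -0.2534]
 [ 0.5252 -0.3141]
 [ 0.4664 -0.3086]
 [ 0.4697 -0.2484]] [ 0.498  -0.2812  0.03  ]
scene button [[ 0.4994 -0.2824  0.101 ]] hd [[ 0.5044 -0.2655]
 [ 0.5047 -0.2989]
 [ 0.4972 -0.2925]
 [ 0.4881 -0.2693]]
greens [array([ 0.5701, -0.2029]), array([ 0.4708, -0.1965]), array([ 0.4015, -0.2957])]
timer [[ 0.3699 -0.1413  0.053 ]] case [[ 0.6698 -0.2208  0.035 ]] [[0.478  0.2925 0.035 ]]
[ 0.5    -0.2805  0.1037]
[0.5583 0.036  0.0544]
[0.6206 0.1444 0.0143]
[ 0.3689 -0.1414  0.0515]
```

```bash
cat >> h.py <<'E'
from scipy.spatial.transform import Rotation as Ro
def ori(th):
    c,s=np.cos(th),np.sin(th)
    return Ro.from_matrix(np.array([[0,c,s],[0,s,-c],[-1,0,0]])).as_rotvec()
def snap(n,name):
    from cell import optics
    c=optics.calibration(n);p,d=optics.camera(n);cv2.imwrite(f"pics/{name}.png",p);return c,p,d
E
python3 - <<'E'
from cell import *
from h import *
np.set_printoptions(precision=4,suppress=True)
P=np.array([0.4985,-0.281])
for k in (-15,75,165,-105):
    for z in (.068,.25):
        q=robot.ik([*P,z],ori(np.radians(k)));print(k,z,q)
for k in (18,108,-72,-162):
    print(k,robot.ik([.5,0,.1],ori(np.radians(k))))
print(np.degrees(np.arctan2(*Ro.from_rotvec(current_ee_rot()).as_matrix()[[1,0],1])))
robot.goto([*P,.22],ori(np.radians(-15)))
print(current_t(),current_position(),current_force())
c,p,d=snap('wrist','w1'); print(c)
print(proj(c,[[*P,.101],[*P,.03]]))
E
```

```text
-15 0.068 [-0.7206  0.3976  1.7337 -0.      1.0103 -0.4588]
-15 0.25 [-0.7206  0.1718  1.6106 -0.      1.3592 -0.4588]
75 0.068 [-0.7206  0.3976  1.7337 -0.      1.0103 -2.0296]
75 0.25 [-0.7206  0.1718  1.6106 -0.      1.3592 -2.0296]
165 0.068 [-0.7206  0.3976  1.7337 -0.      1.0103  2.6828]
165 0.25 [-0.7206  0.1718  1.6106 -0.      1.3592  2.6828]
-105 0.068 [-0.7206  0.3976  1.7337 -0.      1.0103  1.112 ]
-105 0.25 [-0.7206  0.1718  1.6106 -0.      1.3592  1.112 ]
18 [-0.2378  0.2056  1.9078 -0.      1.0282 -0.552 ]
108 [-0.2378  0.2056  1.9078 -0.      1.0282 -2.1228]
-72 [-0.2378  0.2056  1.9078 -0.      1.0282  1.0188]
-162 [-0.2378  0.2056  1.9078 -0.      1.0282  2.5896]
69.78924543362828
3.2167 [ 0.4989 -0.2803  0.2201] [0.6862 0.257  0.1832]
{'fov_y': 59.19932940173183, 'cx': 318.55218654391456, 'cy': 237.2921329411106, 'R': array([[ 0.9662, -0.2577, -0.    ],
       [-0.2438, -0.9144,  0.323 ],
       [-0.0833, -0.3121, -0.9464]]), 't': array([-0.5537, -0.1709,  0.3206])}
[[319.0817 232.8063]
 [318.9801 205.061 ]]
```

View pics/w1.png

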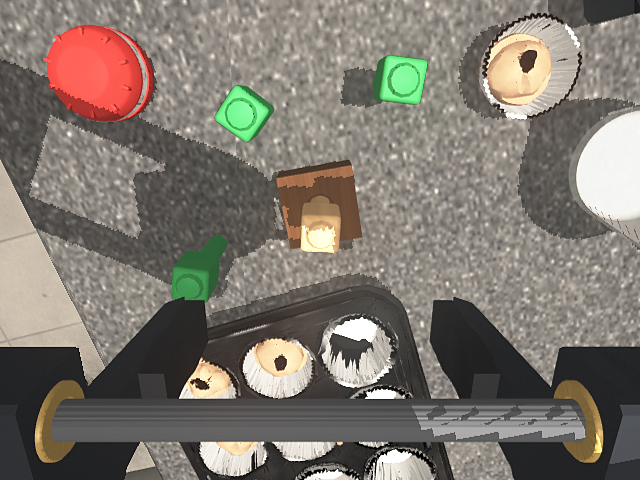

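Run:
```python
import cv2
p=cv2.imread('pics/w1.png')[150:270,260:380]
cv2.imwrite('pics/w1c.png',cv2.resize(p,None,fx=5,fy=5,interpolation=cv2.INTER_CUBIC))
```

```text
(no output)
```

View pics/w1c.png

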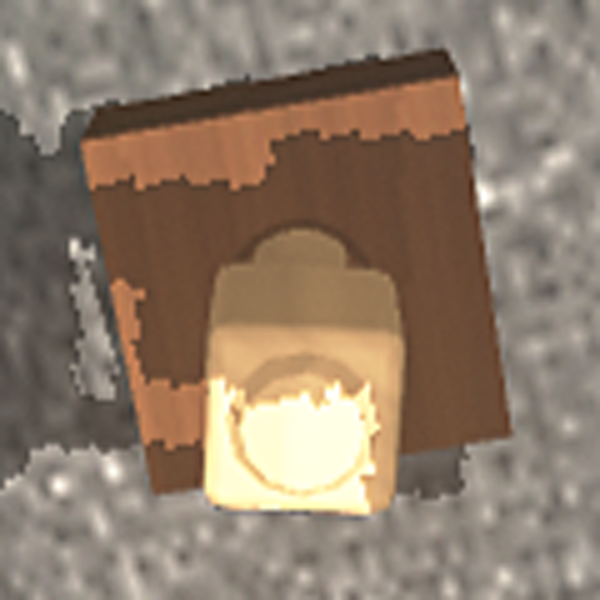

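Run:
```python
from cell import *
from h import *
np.set_printoptions(precision=4,suppress=True)
c=optics.calibration('wrist')
print(unz(c,(320.1,234.6),.101),unz(c,(320,233.2),.097))
P=np.array([0.4988,-0.2816]);o=ori(np.radians(-15));o2=ori(np.radians(75))
claw.gripper_to(.75)
robot.movel([*P,.13],o)
hit=robot.movel([*P,.068],o,max_speed=.06,threshold=5);print('hit',hit,current_position(),current_force())
claw.gripper_to(0); print('gap',current_finger_gap()*88,current_force(),current_t())
claw.gripper_to(.75)
robot.movel([*P,.13],o)
robot.goto([*P,.13],o2)
hit=robot.movel([*P,.068],o2,max_speed=.06,threshold=5);print('hit',hit,current_position(),current_force())
claw.gripper_to(0); print('gap',current_finger_gap()*88,current_force(),current_t())
c,p,d=snap('scene','s1');c,p,d=snap('wrist','w2')
```

```text
[[ 0.4988 -0.2824  0.101 ]] [[ 0.4987 -0.2827  0.097 ]]
hit False [ 0.4991 -0.2818  0.0684] [-0.0079  0.4855 -0.4497]
gap 25.890127348814303 [ 1.0458 -0.604   0.9926] 6.3917
hit False [ 0.4991 -0.2819  0.0685] [ 0.2245 -0.5656  0.2208]
gap 26.194127432564787 [0.594  0.0066 0.1028] 10.9583
```

Run:
```python
from cell import *
from h import *
np.set_printoptions(precision=4,suppress=True)
robot.movel([.4990,-.2818,.19],max_speed=.1); print(current_finger_gap()*88,current_force(),current_t())
c,p,d=snap('scene','s2');c,p2,d=snap('wrist','w3')
cv2.imwrite('pics/s2c.png',cv2.resize(p[180:400,300:520],None,fx=2.6,fy=2.6))
print([current_force() for _ in range(4)])
```

```text
25.616995058295306 [ 0.0305  0.1236 -0.3051] 12.425
[array([ 0.0123, -0.078 , -0.5983]), array([ 0.0123, -0.078 , -0.5983]), array([ 0.0123, -0.078 , -0.5983]), array([ 0.0123, -0.078 , -0.5983])]
```

View pics/s2c.png

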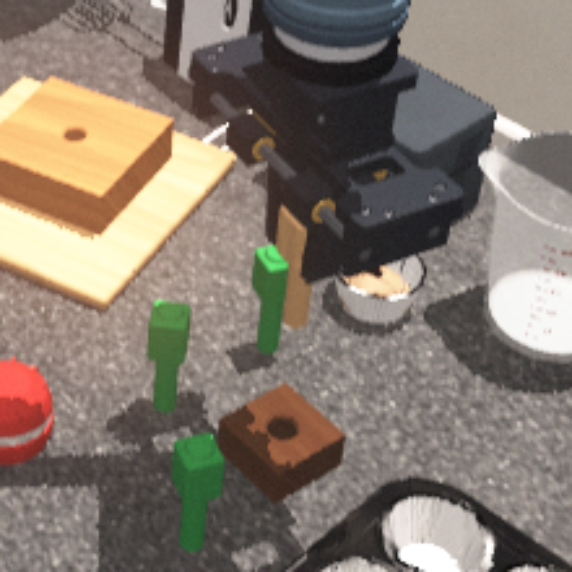

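View pics/w3.png

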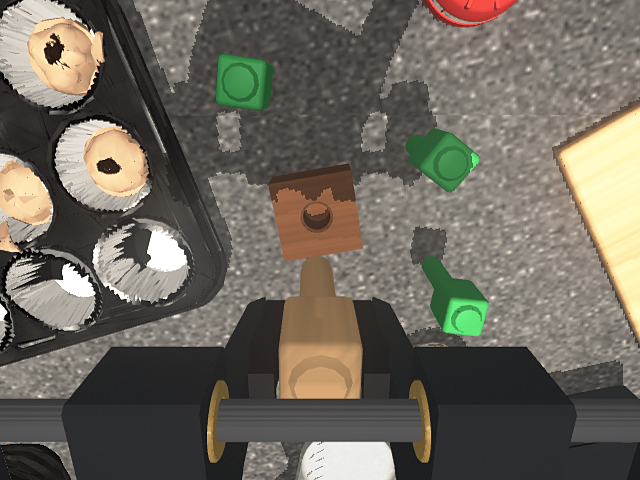

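```bash
cat >> h.py <<'E'
B0=np.array([.5886,.0357]);YAW=np.radians(17.9)
def bw(x,y): 
    c,s=np.cos(YAW),np.sin(YAW);return B0+np.array([c*x-s*y,s*x+c*y])
def touch(p0,dirv,L,z,o,thr=1.8,v=.012):
    from cell import robot,current_force,current_position,current_t
    robot.sleep(.4)
    fs=[]
    for _ in range(6): fs.append(current_force());robot.sleep(.03)
    f0=np.mean(fs,0)
    p1=p0+dirv*L
    hit=robot.movel([*p1,z],o,max_speed=v,threshold=thr)
    pc=current_position()
    robot.sleep(.15)
    for k in range(12):
        fs=[];ps=[]
        for _ in range(5): fs.append(current_force());ps.append(current_position());robot.sleep(.03)
        F=np.mean(fs,0)-f0;n=-F[:2]@dirv; pp=np.mean(ps,0)
        print(hit,'pc',pc,'p',pp,'F',F,'n',n,'t',current_t())
        if n>1.5 or not hit: break
        robot.movel([*(pp[:2]+dirv*.0004),z],o,max_speed=.01)
    return hit,pp,n
E
python3 - <<'E'
from cell import *
from h import *
np.set_printoptions(precision=4,suppress=True)
o=ori(YAW); s=bw(-.085,.03)
robot.goto([*s,.19],o);robot.movel([*s,.097],o,max_speed=.1)
print(current_position(),current_t(),current_force())
d=np.array([np.cos(YAW),np.sin(YAW)])
hit,pp,n=touch(s,d,.027,.097,o)
c,p,_=snap('scene','s3');cv2.imwrite('pics/s3c.png',cv2.resize(p[150:330,230:450],None,fx=3,fy=3))
E
```

```text
[0.4991 0.038  0.0976] 15.0 [0.1819 0.4007 0.8315]
True pc [0.5157 0.0439 0.0965] p [0.5152 0.044  0.0961] F [ 0.1171  0.0013 -0.0562] n -0.1117884996451064 t 17.375
True pc [0.5157 0.0439 0.0965] p [0.5156 0.0441 0.097 ] F [0.2062 0.0116 0.0645] n -0.19977619960452528 t 17.7917
True pc [0.5157 0.0439 0.0965] p [0.5158 0.0442 0.097 ] F [-0.6471 -0.9107  0.125 ] n 0.8957208638920173 t 18.2083
True pc [0.5157 0.0439 0.0965] p [0.516  0.0442 0.0969] F [-2.0205 -1.0985  1.7051] n 2.2603618557535787 t 18.625
```

View pics/s3c.png

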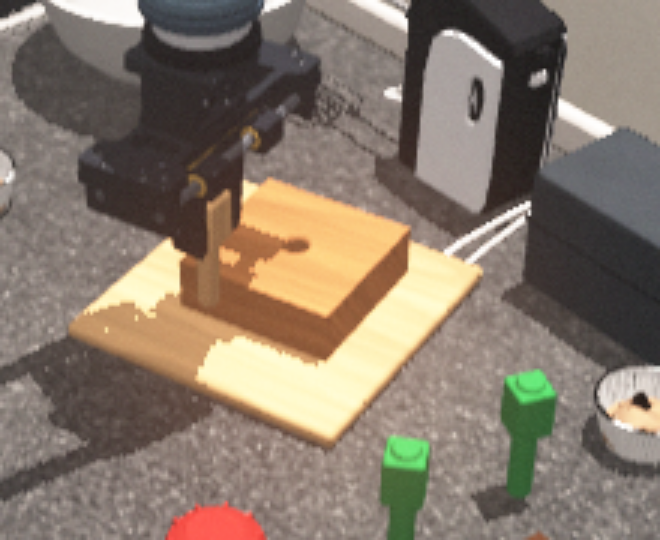

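Run:
```python
from cell import *
from h import *
np.set_printoptions(precision=4,suppress=True)
o=ori(YAW); d=np.array([np.cos(YAW),np.sin(YAW)])
robot.movel([*bw(-.085,.03),.097],o,max_speed=.08)
s=bw(-.080,-.03)
robot.movel([*s,.097],o,max_speed=.1)
print(current_position(),current_t(),current_force())
hit,pp,n=touch(s,d,.025,.097,o)
```

```text
[ 0.5214 -0.0174  0.0968] 19.8083 [ 0.0482 -0.3888 -0.5066]
True pc [ 0.5344 -0.013   0.0964] p [ 0.534  -0.0129  0.096 ] F [-0.212  -0.0835 -0.409 ] n 0.22744969577950264 t 21.9333
True pc [ 0.5344 -0.013   0.0964] p [ 0.5344 -0.0128  0.097 ] F [-0.227  -0.2433  0.2274] n 0.2907619184297147 t 22.35
True pc [ 0.5344 -0.013   0.0964] p [ 0.5346 -0.0127  0.097 ] F [-1.9635 -0.6075  1.0681] n 2.055183556643527 t 22.7667
```

```bash
sed -i 's/YAW=np.radians(17.9)/YAW=np.radians(18.1)/' h.py
python3 - <<'E'
from cell import *
from h import *
np.set_printoptions(precision=4,suppress=True)
o=ori(YAW); robot.movel([*bw(-.088,-.03),.097],o,max_speed=.08)
robot.movel([*bw(-.088,-.03),.14],o,max_speed=.12)
o=ori(YAW+np.pi/2); d=np.array([-np.sin(YAW),np.cos(YAW)])
s=bw(0,-.080)
robot.goto([*s,.14],o);robot.movel([*s,.097],o,max_speed=.1)
print(current_position(),current_t(),current_force(),current_finger_gap()*88)
hit,pp,n=touch(s,d,.025,.097,o)
c,p,_=snap('scene','s4');cv2.imwrite('pics/s4c.png',cv2.resize(p[150:330,230:450],None,fx=3,fy=3))
E
```

```text
[ 0.6134 -0.0403  0.0969] 25.675 [-0.7575  0.0333  0.0341] 25.802761260946458
True pc [ 0.6094 -0.0281  0.0968] p [ 0.6091 -0.0282  0.0964] F [ 1.6706 -2.551   1.9465] n 2.943740120018431 t 27.7583
```

View pics/s4c.png

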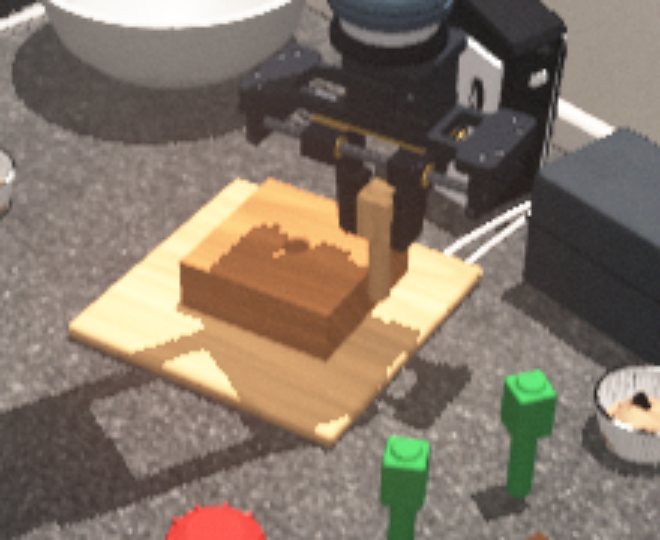

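Run:
```python
from cell import *
from h import *
np.set_printoptions(precision=4,suppress=True)
o=ori(YAW+np.pi/2); C=np.array([.5897,.0366])
s=bw(0,-.080)
robot.movel([*s,.097],o,max_speed=.08);robot.movel([*s,.14],o,max_speed=.12)
robot.movel([*C,.14],o,max_speed=.1)
robot.movel([*C,.120],o,max_speed=.05); robot.sleep(.4)
print(current_position(),current_force(),current_t())
hit=robot.movel([*C,.104],o,max_speed=.015,threshold=4)
print(hit,current_position(),current_force(),current_t())
c,p,_=snap('scene','s5');cv2.imwrite('pics/s5c.png',cv2.resize(p[150:330,230:450],None,fx=3,fy=3))
robot.sleep(.3);print(current_position(),current_force())
```

```text
[0.5898 0.0366 0.1202] [-0.717  -0.013  -0.1106] 30.5417
False [0.5895 0.0366 0.1039] [-0.9828 -0.178  -1.4626] 31.7583
[0.5896 0.0366 0.1039] [-0.7382 -0.945  -1.6794]
```

View pics/s5c.png

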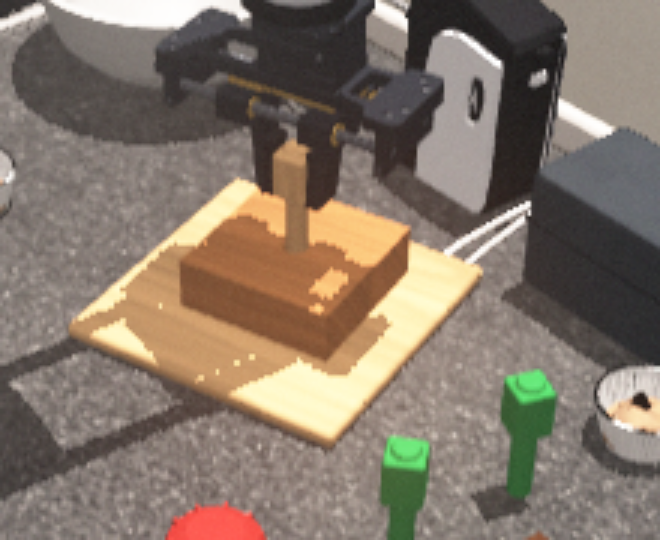

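The post has gone about 12 mm into the hole with little force. I'll continue down to the bottom.

Run:
```python
from cell import *
from h import *
np.set_printoptions(precision=4,suppress=True)
o=ori(YAW+np.pi/2); C=np.array([.5897,.0366])
for z in (.095,.0885,.0862):
    hit=robot.movel([*C,z],o,max_speed=.015,threshold=4);robot.sleep(.2)
    print(hit,current_position(),current_force(),current_t())
    if hit: break
c,p,_=snap('scene','s6');cv2.imwrite('pics/s6c.png',cv2.resize(p[150:330,230:450],None,fx=3,fy=3))
```

```text
False [0.5896 0.0366 0.0949] [-0.8322 -1.0439 -1.1795] 33.0583
False [0.5896 0.0366 0.0884] [-1.8933 -0.2446 -0.8967] 33.8417
False [0.5897 0.0366 0.0861] [-1.297  -0.7429 -1.1183] 34.3417
```

View pics/s6c.png

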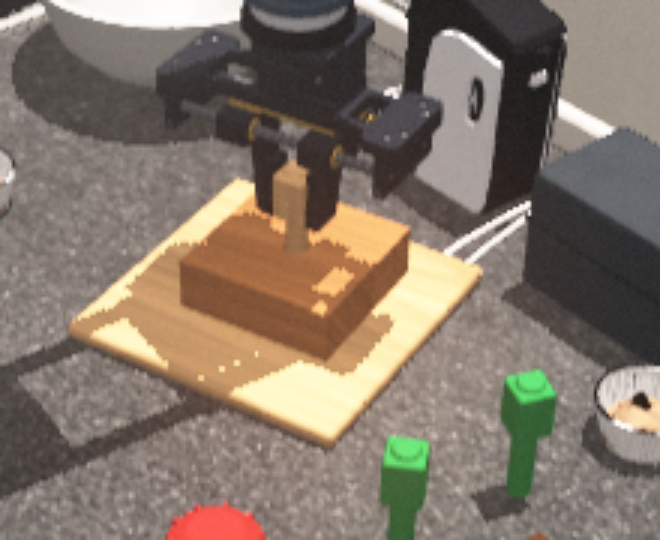

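Run:
```python
from cell import *
from h import *
np.set_printoptions(precision=4,suppress=True)
o=ori(YAW+np.pi/2); C=np.array([.5897,.0366])
for z in (.0855,.0848,.0841,.0834,.0827):
    hit=robot.movel([*C,z],o,max_speed=.01,threshold=3);robot.sleep(.25)
    F=current_force();print(hit,current_position(),F,current_t())
    if hit or F[2]>2: break
```

```text
False [0.5899 0.0366 0.0859] [-3.512   0.1713  4.4351] 34.8917
```

Run:
```python
from cell import *
from h import *
np.set_printoptions(precision=4,suppress=True)
o=ori(YAW+np.pi/2); C=np.array([.5897,.0366])
claw.gripper_to(.6);robot.sleep(.3);print(current_finger_gap(),current_force())
print(robot.movel([*C,.2],o,max_speed=.08,threshold=6),current_position())
robot.goto([.45,.1,.3],o);robot.sleep(.3);print(current_t(),current_force())
c,p,_=snap('scene','s7');cv2.imwrite('pics/s7c.png',cv2.resize(p[150:330,230:450],None,fx=3,fy=3))
c,p,d=snap('top','t7');cv2.imwrite('pics/t7c.png',cv2.resize(p[160:340,170:490],None,fx=2.5,fy=2.5))
X=cloud(c,d); print(X[200:235,290:325].reshape(-1,3)[np.argmax(X[200:235,290:325,2])])
```

```text
0.5954580699103492 [-0.2453 -0.2011  0.5812]
False [0.5893 0.0366 0.1993]
38.4 [-0.0659  0.1643 -0.1076]
[0.3943 0.0001 0.982 ]
```

View pics/s7c.png

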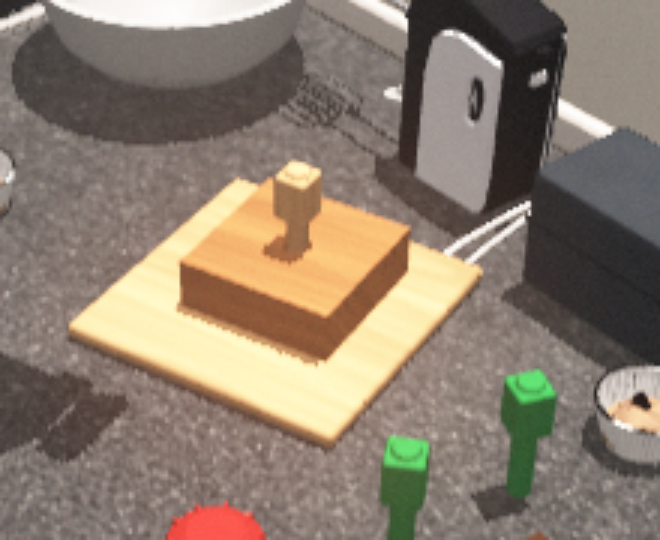

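View pics/t7c.png

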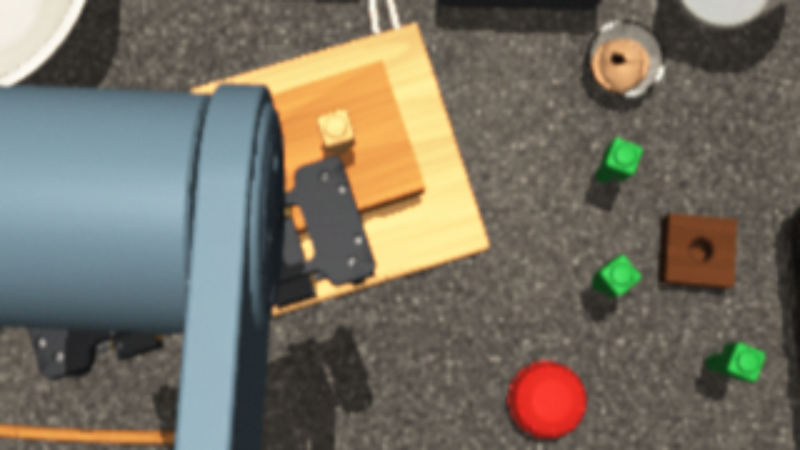

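Run:
```python
from cell import *
from h import *
np.set_printoptions(precision=4,suppress=True)
c,p,d=snap('scene','s8');X=cloud(c,d);print(X[205:212,326:333].reshape(-1,3)[:,:].mean(0), X[205:212,326:333,2].max())
print(unz(c,(328.8,206.7),.119), unz(optics.calibration('top'),(336/2.5+170,127/2.5+160),.119))
print(current_t());ticket.job_done()
```

```text
[0.587  0.032  0.1185] 0.12242082557530604
[[0.5894 0.0353 0.119 ]] [[0.5883 0.0349 0.119 ]]
38.55
the job is handed in; nothing more can be done
```

The post is seated in the hub block's hole, released and standing upright. I handed the job in at 38.6 s of the 72 s allowed; no verdict was reported.

- **Grasp:** I squeezed the post's head along both pairs of flats to centre it in the jaws, then lifted it from the rest.
- **Touches:** I touched the near face on the left (about 2.3 N), the near face on the right (about 2.1 N), then the right-hand face (about 2.9 N). Each was held about 0.15 s or longer.
- **Hole position:** The touches put the hole at (0.5897, 0.0366) and the block's yaw at 18.1°. The first camera measurement gave (0.5897, 0.0360).
- **Seating:** The post slid in with only a newton or two on the tool until it reached the bottom. There I read about 4.4 N vertical and a passing sideways 3.5 N. The tool stood at 85.9 mm, against about 86 to 86.5 mm expected.

**Last checks:**
- **Height:** The depth reading of the post's top was about 119 mm, matching the fully seated height.
- **Upright:** The top lies within about 2 mm of the hole's centre in both cameras.
- **Bystanders:** The timer and the right-hand case looked unmoved in the last pictures. The left-hand case was mostly hidden behind the arm or out of frame there, so I did not check it again, but the arm never worked near it.

One check failed: my search for the post's top in the top-view depth picture picked up the arm instead. I used the scene camera for that height.

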